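# Pinch a clevis pin in the bench caliper with its thumbwheel

### The arm

A 7-joint arm with a two-finger parallel gripper is mounted at the origin on the work surface. World frame = base frame: x ahead of the robot, y to its left, z up, the work surface at z = 0. Lengths are in m, angles in rad, forces in N, time in s.
With the tool pointing down it reaches from about 0.4 to 0.85 m from the base axis. Payload 6.9 kg.
Tool frame: the origin (TCP) lies midway between the tips of the shut fingers; the grasp point (between the pads) lies r.pinch_z behind it (r.pinch_z is the distance from the TCP to the grasp point, in m); z points along the fingers, y is the line along which they close (so a half turn about z gives the same grasp; the last joint's range is limited). The gripper opens to 85 mm and grips with 20 to 120 N. Pads are 22 mm wide; open, the fingers measure 114 mm over their backs; the gripper's body (76 mm by 85 mm) begins 54 mm behind the grasp point. The pads swing forward as they close: fully open they stand 13 mm farther back than shut.
Start: joints at [1.304, 0.507, -0.238, 1.5, 0.126, 1.149, -0.155], TCP at [0.228, -0.582, 0.231] pointing down, gripper open.
Joint ranges: [-3.08, 3.08], [-0.24, 2.05], [-1.43, 1.35], [0, 2.5], [-1.52, 4.66], [0.17, 1.96], [-2.89, 2.89]. Speed limits (rad/s): [2.39, 2.39, 3.14, 3.14, 3.14, 3.14, 3.14].

### API

Orientations are given as a unit quaternion [w, x, y, z].
In Python, from workcell import r gives the robot as it stands.
- The arm moves only by the tool send_rows, never from a script. Its arguments are lists of equal length, an entry for each row: "linear": the shift along the tool's x, y, z in mm, a list of three; "dr": the turn, a rotation vector about the tool's x, y, z in rad, a list of three; "fingers": the opening, from 0 (shut) to 1 (fully open). In form: {"linear": [[dx, dy, dz], ...], "dr": [[rx, ry, rz], ...], "fingers": [fingers, ...]}. A call has 1 to 12 rows; each row shifts and turns the commanded pose from where the row before left it, along the tool's axes as they then stand; what a row does not reach is not made up. A row lasts 1/10 s, in which the tool goes at most 50 mm and 8.59 degrees, less where a joint would pass 70% of its speed; a pose out of reach is approached as far as the arm can. A call with a gripper value outside its range is refused whole. The fingers move at their own pace and stop on an object; "force" is the grip in N (left out, the last holds). Time passes only in rows, so rows that do not move let the fingers close. It gives the time, the measured TCP pose, the force, the opening and the grip force at its end, in the units of the state.
- r.get_state(): the state, without advancing time (a new reading comes with each control period).
- r.grab_frame(name): name is "scene" or "top"; returns a dict with "image" (384x512x3 uint8, red, green, blue), "intrinsics" (3x3 intrinsics, pixels), "eye" and "orientation" of the camera in the world. Camera axes: x right, y down, z forward; pixel columns grow to the right and rows downward; lengths in m; the calibration is good to about 2 mm. A picture is of the moment at which its call begins. There is no depth.
- r.finish_job(): hands the job in; it is judged then, once.
The state is a dict: "clock": time; "joints": joint angles; "qvel": joint speeds; "joint_torque": joint torques, N m; "tool_pos": TCP position; "eef_rot": TCP orientation; "force": force on the tool from outside, world axes, zero at the start; "moment": the same for the moment, N m; "finger_gap": finger opening in m; "finger_force": force on a finger pad.
Only numpy, scipy, OpenCV 4.12 (cv2) and the standard library are available. Lean on these libraries where they do the work, as an engineer would, in place of code of your own. Each camera call takes 0.05 s, during which the arm holds its last target. There are 200 camera calls.

### The job

Stand the steel clevis pin, head down, on the base plate between the two jaws of the brass bench caliper and let go of it. Then, with a light fingertip, roll the caliper's recessed thumbwheel until the moving jaw holds the pin snugly upright against the fixed jaw, and take the hand away. Move the jaw by its wheel only, neither press the caliper nor squeeze the pin hard, and leave the tin, the bit holder and the bracket where they are.

Things in the scene. Friction and masses are not known exactly. Their poses are not given: they have to be found in the camera images.
- caliper: Brass caliper on a dark steel plate 100 x 250 x 6 mm with rubber feet fixed to the bench. Frame of the feet: origin on the bench under the plate's centre, z up, y along the beam (at x = +36 mm). Fixed jaw at the -y end: a bar along x from -20 to +40 mm, 7 to 19 mm above the plate's top, inner face at y = -80 mm. Wheel housing at the +y end.
- jaw: Moving jaw: a bar like the fixed jaw and parallel to it; its screw boss is 30 mm above the plate's top. Driven by the thumbwheel through a steep screw; stays where it is left; not to be pushed by hand. In x and y this frame coincides with the caliper's when the jaws are 28 mm apart, and it shifts along the caliper's -y as the jaw closes.
- jaw_face (a point): Middle of the moving jaw's inner face; the fixed jaw's face lies 24 to 28 mm from it along the caliper's -y at the start. The pin's head goes down between the jaws and then lies lower than both. A snug hold is about 2 to 7 N between jaw and pin; more than 10 N is too hard.
- pin_place (a point): On the base plate's top, midway along the jaws, 12.5 mm from the fixed jaw's inner face: a good place for the pin's axis. Given at its nominal height, 18 mm above the bench; the caliper rides on springy feet, so that the plate, jaws and wheel all really lie up to 4 mm higher or lower, not measured, and sink 1 mm for every 4.5 N pressed on them.
- wheel_window (a point): Middle of the window in the top of the wheel housing (56 mm along x, 34 along y), straight above the wheel's axis, which runs along the caliper's y. Nominally 52 mm above the bench, really up to 4 mm higher or lower. The knurled steel wheel, 32 mm in diameter, 12 wide, stands 8 mm out of the window. Pressing it with over 15 N is too hard.
- wheel (a joint): Thumbwheel angle, rad; 0 = jaws 28 mm apart. Grows, and closes the jaw 6 mm per rad, as the top of the rim rolls along the caliper's +x. A press of about 7 N turns it; the fingertip slips when the drag nears half the press. Idle the rim drags about 2 N against the finger; with the pin pinched each further newton adds some 2.7 N of squeeze: 3 to 5 N of drag is snug.
- pin_grip (a point): Grip point of the steel clevis pin, on its axis 52 mm above its underside. The pin stands on its head (16 mm in diameter, 4 mm thick); its plain shank is 12 mm in diameter and ends 70 mm above the underside; 70 g. z points up the shank.
- tin: Green tin of wall plugs, 70 mm in diameter, 72 mm high; origin at the centre of its underside. Bystander.
- bit_holder: Black plastic bit holder with six steel bits, 30 x 90 mm, 40 mm high; origin at the centre of its underside. Bystander.
- bracket: Aluminium angle bracket, 40 x 60 mm, 40 mm high; origin at the centre of its underside. Bystander.

How it is judged:
By the outcome, as a careful person would: the job done as asked, in the order asked, and still so for the second after the job is handed in, with the robot touching nothing.
It also fails if it takes over 64 s, if anything falls off the work surface, if the arm or the gripper's body presses on something with over 40 N, if the wrist force passes 120 N, or if a joint passes its speed limit or range.

## Working session

There is one attempt and no reset: what is moved stays moved. The work goes in short steps, Python scripts to look and compute and a tool call to move; the robot and the scene stay as the last step left them, time stands still between calls to the robot, and variables do not carry over. Pictures are saved under pics/ and viewed, at most 10 in all, crops included, and the job is handed in when it is done.

Besides the shell and the picture viewer there is one more tool, called as name(argument=value, ...) on one line, values as JSON. send_rows: Moves the arm, as the interface text tells. Its arguments: {"type":"object","properties":{"linear":{"type":"array"},"dr":{"type":"array"},"fingers":{"type":"array"},"force":{"type":"number"}},"required":["linear","dr","fingers"]}

```bash
mkdir -p pics; ls; python3 - <<'E'
from workcell import r
import cv2,numpy as np
print(r.get_state(), r.pinch_z)
for n in("scene","top"):
    f=r.grab_frame(n); np.savez(f"pics/{n}0.npz",**f)
    cv2.imwrite(f"pics/{n}0.png",cv2.resize(f["image"][:,:,::-1],(800,600),interpolation=cv2.INTER_CUBIC))
    print(n,f["intrinsics"],f["eye"],f["orientation"])
E
```

```text
pics
{'clock': 0.0, 'joints': array([ 1.30349666,  0.50831906, -0.23752335,  1.50121721,  0.12573426,
        1.14890269, -0.15479079]), 'qvel': array([-2.30439147e-04, -1.08856405e-04, -5.05085900e-04,  9.42387650e-04,
        2.85254117e-05, -2.02793290e-06,  2.50080387e-03]), 'joint_torque': array([ 4.98762474e-04, -6.20596504e+01, -2.18607858e+00, -2.49651897e+01,
        1.27245070e-02,  1.18689731e-02, -5.06432639e-05]), 'tool_pos': array([ 0.22735625, -0.58159452,  0.23041219]), 'eef_rot': array([-9.02315545e-04,  9.82672834e-01,  1.85346279e-01, -2.08984466e-04]), 'force': array([0.30697686, 0.35810613, 0.45077322]), 'moment': array([ 0.00864063, -0.00209129, -0.06394222]), 'finger_force': 0.0, 'finger_gap': 0.08548157024743731} 0.0187
scene [[472.41158711   0.         253.56076742]
 [  0.         472.41158711 181.62131992]
 [  0.           0.           1.        ]] [ 1.09486827 -0.9178763   0.78626633] [-0.45547442  0.85148663  0.23399651 -0.11295663]
top [[461.94407144   0.         248.24555169]
 [  0.         461.94407144 189.55323579]
 [  0.           0.           1.        ]] [0.34408166 0.02990184 1.20377583] [-0.07064854  0.7039135  -0.70295891  0.07323478]
```

View pics/top0.png

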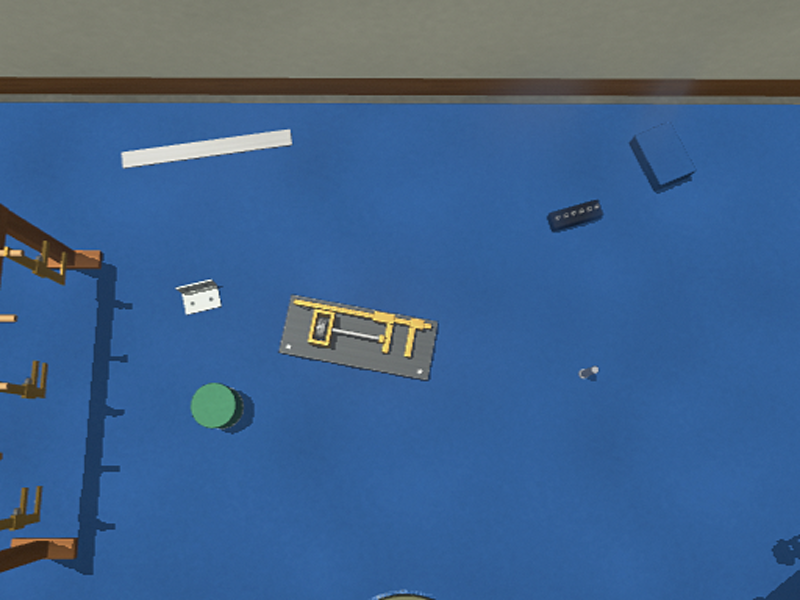

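View pics/scene0.png

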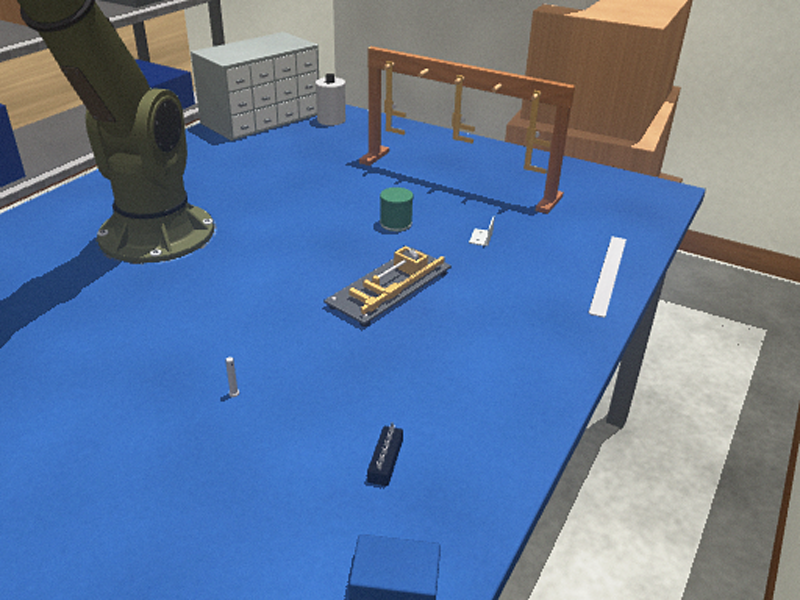

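The top view shows the pin near full-frame pixel (377,238). The caliper is centred at about (230,216), with its fixed jaw at the right (-y) end. The scene view confirms that the pin stands on its head and the way is clear.

```bash
cat > h.py <<'E'
import numpy as np,cv2
from scipy.spatial.transform import Rotation as R
def q2R(q): return R.from_quat([q[1],q[2],q[3],q[0]]).as_matrix()
def cast(f,uv,z):
    uv=np.atleast_2d(np.float64(uv)); d=np.c_[uv,np.ones(len(uv))]@np.linalg.inv(f["intrinsics"]).T@q2R(f["orientation"]).T
    e=f["eye"]; return e+d*((z-e[2])/d[:,2])[:,None]
def proj(f,P):
    c=(np.atleast_2d(P)-f["eye"])@q2R(f["orientation"]); p=c@f["intrinsics"].T; return p[:,:2]/p[:,2:]
E
python3 - <<'E'
from h import *
t=dict(np.load("pics/top0.npz")); s=dict(np.load("pics/scene0.npz"))
def masks(f):
    hsv=cv2.cvtColor(f["image"],cv2.COLOR_RGB2HSV); return hsv[...,0],hsv[...,1],hsv[...,2]
def comps(m,roi):
    x0,y0,x1,y1=roi; k=np.zeros(m.shape,np.uint8); k[y0:y1,x0:x1]=m[y0:y1,x0:x1]
    c,_=cv2.findContours(k,cv2.RETR_EXTERNAL,cv2.CHAIN_APPROX_NONE); return sorted(c,key=cv2.contourArea)[::-1]
# plate: non-blue in roi
H,S,V=masks(t)
nb=((S<110)|((H<90)))
c=comps(nb,(172,180,290,250))[0]; hull=cv2.convexHull(c)
rect=cv2.minAreaRect(hull); b=cv2.boxPoints(rect); print("plate box",b.round(1).tolist()); W=cast(t,b,0.018)
print(W.round(4).tolist(),[np.linalg.norm(W[i]-W[i-1]).round(4) for i in range(4)],"ctr",W.mean(0).round(4))
br=((H>15)&(H<35)&(S>110)&(V>120))
for c in comps(br,(172,180,290,250))[:3]: print("brass",cv2.contourArea(c),cv2.boundingRect(c))
# pin
for n,f,roi in(("top",t,(362,225,392,250)),("scene",s,(135,222,160,260))):
    H,S,V=masks(f); m=((S<110)&(V>60)); c=comps(m,roi)[0]
    print(n,cv2.contourArea(c),cv2.boundingRect(c)); 
    x,y,w,h=cv2.boundingRect(c)
    for v in range(y,y+h):
        u=np.where(m[v,roi[0]:roi[2]])[0]+roi[0]
        print(v,u.min() if len(u) else 0,u.max() if len(u) else 0,end="; ")
    print()
a=cv2.resize(t["image"][182:250,172:290,::-1],None,fx=6.5,fy=6.5,interpolation=cv2.INTER_CUBIC)
cv2.imwrite("pics/capcrop.png",a)
E
```

```text
plate box [[177.60000610351562, 225.60000610351562], [184.60000610351562, 187.60000610351562], [280.20001220703125, 205.3000030517578], [273.20001220703125, 243.3000030517578]]
[[0.4939, 0.2077, 0.018], [0.5941, 0.1925, 0.018], [0.5475, -0.0577, 0.018], [0.4487, -0.0384, 0.018]] [np.float64(0.2502), np.float64(0.1014), np.float64(0.2545), np.float64(0.1006)] ctr [0.5211 0.076  0.018 ]
brass 623.0 (188, 192, 88, 36)
top 47.0 (370, 234, 13, 8)
234 380 381; 235 378 382; 236 372 382; 237 371 382; 238 370 381; 239 370 378; 240 371 376; 241 371 375; 
scene 99.5 (144, 228, 9, 26)
228 146 147; 229 145 148; 230 144 148; 231 145 149; 232 145 149; 233 145 149; 234 145 149; 235 145 149; 236 145 149; 237 145 149; 238 146 149; 239 146 150; 240 146 150; 241 146 150; 242 146 150; 243 146 150; 244 146 150; 245 147 150; 246 147 151; 247 147 151; 248 147 151; 249 147 152; 250 147 152; 251 147 152; 252 147 152; 253 147 151;
```

View pics/capcrop.png

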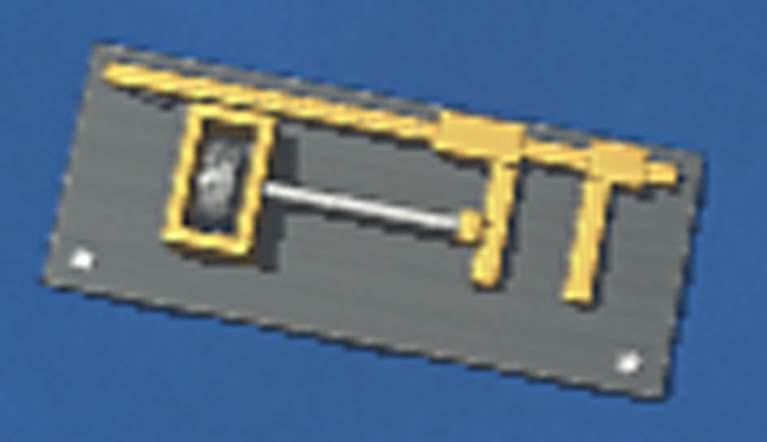

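```bash
python3 - <<'E'
from h import *
from workcell import r
t=dict(np.load("pics/top0.npz")); s=dict(np.load("pics/scene0.npz"))
yaw=np.deg2rad(-10.4); o=np.array([.5211,.076])
ex=np.array([np.cos(yaw),np.sin(yaw)]); ey=np.array([-ex[1],ex[0]])
hsv=lambda f:cv2.cvtColor(f["image"],cv2.COLOR_RGB2HSV)
S=hsv(t)[...,1].astype(np.float32)  # plate grey low sat, brass high
im=t["image"].astype(np.float32); B=im[...,0]-im[...,2]   # R-B
def prof(f,B,P): 
    uv=proj(f,P).astype(np.float32); return cv2.remap(B,uv[:,0].reshape(1,-1),uv[:,1].reshape(1,-1),cv2.INTER_LINEAR)[0]
ys=np.arange(-110,-20,1.)/1000
for xs in (-12,-4,4,12,20):
    P=np.array([[*(o+ex*xs/1000+ey*y),.037] for y in ys]); p=prof(t,B,P)
    h=(p.max()+p.min())/2; k=np.where(np.diff(p>h))[0]
    print("x",xs,"edges y",[round(1000*(ys[i]+(h-p[i])/(p[i+1]-p[i])*.001),1) for i in k])
xs=np.arange(-40,60,1.)/1000
for y in(-86,-53):
    P=np.array([[*(o+ex*x+ey*y/1000),.037] for x in xs]); p=prof(t,B,P); h=(p.max()+p.min())/2; k=np.where(np.diff(p>h))[0]
    print("y",y,"edges x",(xs[k]*1000).round(1))
# housing (z .052)
for lab,rng,fix in(("hx",np.arange(-50,50,1.)/1000,None),):
    for y in(62,72,82,92,102):
        P=np.array([[*(o+ex*x+ey*y/1000),.052] for x in rng]); p=prof(t,B,P); h=60;k=np.where(np.diff(p>h))[0]; print("y",y,"x",(rng[k]*1000).round(1))
    for x in(-20,-10,0,10,20):
        rr=np.arange(40,125,1.)/1000
        P=np.array([[*(o+ex*x/1000+ey*y),.052] for y in rr]); p=prof(t,B,P); h=60;k=np.where(np.diff(p>h))[0]; print("x",x,"y",(rr[k]*1000).round(1))
print("pin top (top cam)",cast(t,[380,236.2],.07)," (scene)",cast(s,[146.3,230],.07)); print("pin base top",cast(t,[372.6,239],.002),"scene",cast(s,[149.5,252.5],.0))
g=r.get_state(); print(q2R(g["eef_rot"]).round(3).tolist())
E
```

```text
x -12 edges y [np.float64(-90.2), np.float64(-80.3), np.float64(-53.9), np.float64(-43.1)]
x -4 edges y [np.float64(-90.8), np.float64(-80.2), np.float64(-53.4), np.float64(-43.9), np.float64(-42.8), np.float64(-35.6)]
x 4 edges y [np.float64(-90.0), np.float64(-80.5), np.float64(-53.6), np.float64(-34.9)]
x 12 edges y [np.float64(-91.0), np.float64(-80.3), np.float64(-54.0), np.float64(-43.5)]
x 20 edges y [np.float64(-90.2), np.float64(-80.7), np.float64(-53.3), np.float64(-43.1)]
y -86 edges x [-22.  44.]
y -53 edges x [-21.  45.]
y 62 x [-29. -22.  21.  37.]
y 72 x [-28.  28.  29.  37.]
y 82 x [30. 37.]
y 92 x [29. 37.]
y 102 x [29. 37.]
x -20 y [41. 48. 69. 76.]
x -10 y [41. 48. 69. 76.]
x 0 y [42. 48. 69. 76.]
x 10 y [42. 48. 70. 76.]
x 20 y [41. 49. 70. 76.]
pin top (top cam) [[ 0.46194457 -0.29807538  0.07      ]]  (scene) [[ 0.46411136 -0.29968323  0.07      ]]
pin base top [[ 0.46170006 -0.2980587   0.002     ]] scene [[ 4.64783438e-01 -3.00015373e-01 -1.11022302e-16]]
[[0.931, 0.364, -0.001], [0.364, -0.931, 0.001], [-0.0, -0.002, -1.0]]
```

send_rows(linear=[[0,0,0],[0,0,0],[0,0,0],[0,0,0],[0,0,0],[0,0,0],[0,0,0],[0,0,0]], dr=[[0,0,-0.127],[0,0,-0.127],[0,0,-0.127],[0,0,-0.127],[0,0,-0.127],[0,0,-0.127],[0,0,-0.127],[0,0,-0.127]], fingers=[1,1,1,1,1,1,1,1])

```text
clock: 0.9
tool_pos: [0.2274, -0.5818, 0.2308]
eef_rot: [-0.0, 0.767, 0.642, 0.0]
force: [-1.0, -0.0, -0.2]
finger_gap: 0.0853
finger_force: 0.0
```

send_rows(linear=[[32,18,0],[32,18,0],[32,18,0],[32,18,0],[32,18,0],[32,18,0],[32,18,0],[32,18,0],[32,18,0],[32,18,0],[0,0,0],[0,0,0]], dr=[[0,0,0],[0,0,0],[0,0,0],[0,0,0],[0,0,0],[0,0,0],[0,0,0],[0,0,0],[0,0,0],[0,0,0],[0,0,0],[0,0,0]], fingers=[1,1,1,1,1,1,1,1,1,1,1,1])

```text
clock: 2.1
tool_pos: [0.4628, -0.2992, 0.231]
eef_rot: [-0.0, 0.768, 0.641, -0.0]
force: [-0.6, 0.3, -0.7]
finger_gap: 0.0855
finger_force: 0.0
```

```bash
cat >> h.py <<'E'
YAW=np.deg2rad(-10.4); O=np.array([.5211,.076]); EX=np.array([np.cos(YAW),np.sin(YAW)]); EY=np.array([-EX[1],EX[0]])
def to(g,x,y,z):
    "shift in mm in tool axes to world point"
    return (q2R(g["eef_rot"]).T@(np.array([x,y,z])-g["tool_pos"])*1000).round(1)
def cal(x,y): return O+EX*x/1000+EY*y/1000
E
python3 - <<'E'
from h import *; from workcell import r
g=r.get_state(); M=q2R(g["eef_rot"]); print(g["tool_pos"],M.round(3).tolist(),g["joints"].round(2),g["force"].round(2),g["clock"])
print(to(g,.4628,-.299,.0333), "yaw err deg",np.rad2deg(np.arctan2(M[1,1],M[0,1]))+10.4)
E
```

```text
[ 0.46279898 -0.29915712  0.23099087] [[0.179, 0.984, -0.001], [0.984, -0.179, 0.0], [0.0, -0.001, -1.0]] [ 0.91  0.43 -0.56  1.69  0.25  1.09  0.09] [-0.56  0.3  -0.67] 2.1
[1.000e-01 1.000e-01 1.977e+02] yaw err deg 0.1031940825029416
```

send_rows(linear=[[0,0,35],[0,0,35],[0,0,35],[0,0,35],[0,0,30],[0,0,20],[0,0,8],[0,0,0],[0,0,0]], dr=[[0,0,0],[0,0,0],[0,0,0],[0,0,0],[0,0,0],[0,0,0],[0,0,0],[0,0,0],[0,0,0]], fingers=[1,1,1,1,1,1,1,1,1], force=25)

```text
clock: 3.0
tool_pos: [0.4627, -0.3008, 0.034]
eef_rot: [0.0, 0.769, 0.64, 0.0]
force: [0.0, -1.4, 1.4]
finger_gap: 0.0857
finger_force: 0.0
```

send_rows(linear=[[0,0,0],[0,0,0],[0,0,0],[0,0,0],[0,0,0],[0,0,0],[0,0,0],[0,0,0],[0,0,0],[0,0,0]], dr=[[0,0,0],[0,0,0],[0,0,0],[0,0,0],[0,0,0],[0,0,0],[0,0,0],[0,0,0],[0,0,0],[0,0,0]], fingers=[0.3,0.2,0.1,0,0,0,0,0,0,0])

```text
clock: 4.0
tool_pos: [0.4626, -0.3, 0.0334]
eef_rot: [0.0, 0.768, 0.64, 0.0]
force: [-0.9, -0.4, 3.4]
finger_gap: 0.0111
finger_force: 26.2
```

send_rows(linear=[[0,0,-5],[0,0,-20],[0,0,-35],[0,0,-40],[0,0,-20],[0,0,0],[0,0,0]], dr=[[0,0,0],[0,0,0],[0,0,0],[0,0,0],[0,0,0],[0,0,0],[0,0,0]], fingers=[0,0,0,0,0,0,0])

```text
clock: 4.7
tool_pos: [0.4622, -0.3, 0.1532]
eef_rot: [0.0, 0.769, 0.64, -0.0]
force: [-0.4, 0.6, -0.6]
finger_gap: 0.0113
finger_force: 25.9
```

```bash
python3 - <<'E'
from h import *; from workcell import r
g=r.get_state(); print(g["tool_pos"],g["force"].round(2),g["finger_gap"],g["clock"])
print(cal(10,-67.8),to(g,*cal(10,-67.8),.16))
f=r.grab_frame("scene"); u=proj(f,g["tool_pos"])[0].astype(int); print(u)
a=f["image"][u[1]-50:u[1]+50,u[0]-60:u[0]+60,::-1]; cv2.imwrite("pics/held.png",cv2.resize(a,None,fx=5,fy=5))
E
```

```text
[ 0.46224036 -0.29999342  0.15318425] [-0.4   0.59 -0.63] 0.011337358190168895 4.7
[0.51869652 0.00750866] [ 3.126e+02 -2.000e-01 -6.900e+00]
[141 201]
```

View pics/held.png

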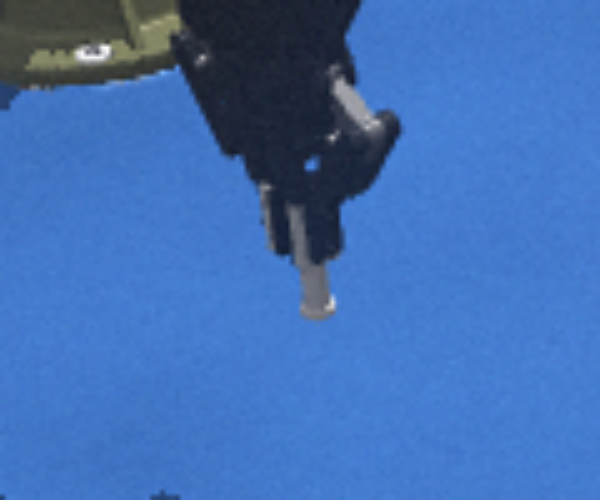

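The pin is held upright with its head free below the fingers. Next is the move to above the pin place.

send_rows(linear=[[15,0,0],[30,0,0],[38,0,0],[38,0,0],[38,0,0],[38,0,0],[38,0,0],[35,0,0],[25,0,0],[13,0,0],[3.6,0,0],[0,0,0]], dr=[[0,0,0],[0,0,0],[0,0,0],[0,0,0],[0,0,0],[0,0,0],[0,0,0],[0,0,0],[0,0,0],[0,0,0],[0,0,0],[0,0,0]], fingers=[0,0,0,0,0,0,0,0,0,0,0,0])

```text
clock: 5.95
tool_pos: [0.5185, 0.0063, 0.1528]
eef_rot: [-0.0, 0.768, 0.64, -0.001]
force: [-0.4, 0.3, -1.4]
finger_gap: 0.0114
finger_force: 25.8
```

send_rows(linear=[[0,0,15],[0,0,20],[0,0,15],[0,0,6],[0,0,0],[0,0,0]], dr=[[0,0,0],[0,0,0],[0,0,0],[0,0,0],[0,0,0],[0,0,0]], fingers=[0,0,0,0,0,0])

```text
clock: 6.55
tool_pos: [0.5192, 0.0059, 0.0977]
eef_rot: [0.0, 0.769, 0.64, 0.0]
force: [-0.3, 0.0, -0.7]
finger_gap: 0.0113
finger_force: 25.8
```

```bash
python3 - <<'E'
from h import *; from workcell import r
g=r.get_state(); print(g["tool_pos"],g["force"].round(2),g["finger_gap"],g["clock"])
print("cal xy",(g["tool_pos"][:2]-O)@EX*1000,(g["tool_pos"][:2]-O)@EY*1000)
f=r.grab_frame("scene"); s=5;u0,v0=np.array([210,135])
P={"pinbottom":[*g["tool_pos"][:2],g["tool_pos"][2]-.0333],"placetarget":[*cal(10,-68),.018],"fixfaceA":[*cal(-20,-80),.037],"fixfaceB":[*cal(25,-80),.037],"movA":[*cal(-20,-53.5),.037]}
a=cv2.resize(f["image"][135:225,200:320,::-1],None,fx=6.5,fy=6.5,interpolation=cv2.INTER_CUBIC)
for k,p in P.items():
    q=proj(f,p)[0]; print(k,q.round(1)); c=((q-[200,135])*6.5+3).astype(int); cv2.circle(a,tuple(map(int,c)),3,(0,0,255),-1)
cv2.imwrite("pics/hover.png",a)
E
```

```text
[0.51919891 0.00586326 0.09769228] [-0.29  0.04 -0.66] 0.01127500015730616 6.55
cal xy 10.791169731106201 -69.32767607256608
pinbottom [235.5 177.5]
placetarget [235.7 190.9]
fixfaceA [224.9 183.1]
fixfaceB [236.7 189.2]
movA [231.3 179.2]
```

View pics/hover.png

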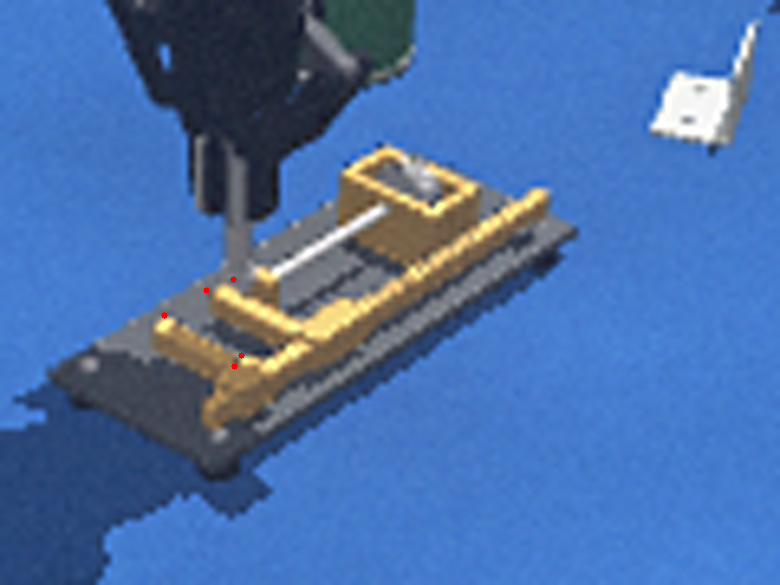

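send_rows(linear=[[0.7,-0.8,8],[0,0,10],[0,0,7],[0,0,5],[0,0,4],[0,0,0]], dr=[[0,0,0],[0,0,0],[0,0,0],[0,0,0],[0,0,0],[0,0,0]], fingers=[0,0,0,0,0,0])

```text
clock: 7.2
tool_pos: [0.518, 0.0074, 0.0627]
eef_rot: [-0.0, 0.768, 0.64, -0.0]
force: [0.2, -0.4, 0.4]
finger_gap: 0.0112
finger_force: 25.8
```

send_rows(linear=[[0,0,3],[0,0,2],[0,0,1],[0,0,0],[0,0,0]], dr=[[0,0,0],[0,0,0],[0,0,0],[0,0,0],[0,0,0]], fingers=[0,0,0,0,0])

```text
clock: 7.7
tool_pos: [0.5184, 0.0073, 0.0574]
eef_rot: [0.0, 0.768, 0.64, 0.0]
force: [-0.8, 0.1, -0.5]
finger_gap: 0.0114
finger_force: 25.8
```

send_rows(linear=[[0,0,1],[0,0,1],[0,0,0.5],[0,0,0],[0,0,0]], dr=[[0,0,0],[0,0,0],[0,0,0],[0,0,0],[0,0,0]], fingers=[0,0,0,0,0])

```text
clock: 8.2
tool_pos: [0.5183, 0.0073, 0.0548]
eef_rot: [-0.0, 0.768, 0.64, 0.0]
force: [-0.7, -0.2, -0.4]
finger_gap: 0.011
finger_force: 25.8
```

send_rows(linear=[[0,0,1],[0,0,0.5],[0,0,0],[0,0,0]], dr=[[0,0,0],[0,0,0],[0,0,0],[0,0,0]], fingers=[0,0,0,0])

```text
clock: 8.6
tool_pos: [0.5183, 0.0074, 0.0533]
eef_rot: [-0.0, 0.768, 0.64, 0.0]
force: [-0.4, -0.2, 0.1]
finger_gap: 0.0111
finger_force: 25.8
```

send_rows(linear=[[0,0,1],[0,0,0],[0,0,0]], dr=[[0,0,0],[0,0,0],[0,0,0]], fingers=[0,0,0])

```text
clock: 8.9
tool_pos: [0.5183, 0.0074, 0.0522]
eef_rot: [-0.0, 0.768, 0.64, -0.0]
force: [0.4, 0.1, 0.0]
finger_gap: 0.011
finger_force: 25.8
```

send_rows(linear=[[0,0,1],[0,0,0],[0,0,0]], dr=[[0,0,0],[0,0,0],[0,0,0]], fingers=[0,0,0])

```text
clock: 9.2
tool_pos: [0.5183, 0.0074, 0.0513]
eef_rot: [-0.0, 0.768, 0.64, -0.0]
force: [-0.0, 0.1, -0.7]
finger_gap: 0.0111
finger_force: 25.8
```

send_rows(linear=[[0,0,0.8],[0,0,0],[0,0,0]], dr=[[0,0,0],[0,0,0],[0,0,0]], fingers=[0,0,0])

```text
clock: 9.5
tool_pos: [0.5183, 0.0073, 0.0505]
eef_rot: [-0.0, 0.768, 0.64, -0.0]
force: [-0.9, -0.2, -0.5]
finger_gap: 0.0112
finger_force: 25.8
```

send_rows(linear=[[0,0,0.8],[0,0,0],[0,0,0]], dr=[[0,0,0],[0,0,0],[0,0,0]], fingers=[0,0,0])

```text
clock: 9.8
tool_pos: [0.5183, 0.0074, 0.0498]
eef_rot: [0.0, 0.768, 0.64, 0.0]
force: [-0.7, 0.2, 1.5]
finger_gap: 0.0111
finger_force: 26.1
```

send_rows(linear=[[0,0,0.8],[0,0,0],[0,0,0]], dr=[[0,0,0],[0,0,0],[0,0,0]], fingers=[0,0,0])

```text
clock: 10.1
tool_pos: [0.5184, 0.0074, 0.0491]
eef_rot: [0.0, 0.768, 0.64, 0.0]
force: [-0.6, -1.4, 5.0]
finger_gap: 0.0112
finger_force: 26.5
```

send_rows(linear=[[0,0,-0.9],[0,0,0],[0,0,0],[0,0,0],[0,0,0],[0,0,0],[0,0,0]], dr=[[0,0,0],[0,0,0],[0,0,0],[0,0,0],[0,0,0],[0,0,0],[0,0,0]], fingers=[0,0.16,0.18,0.2,0.25,0.3,0.3])

```text
clock: 10.8
tool_pos: [0.5183, 0.0073, 0.0497]
eef_rot: [-0.0, 0.768, 0.64, -0.0]
force: [-0.2, -0.1, 1.0]
finger_gap: 0.0258
finger_force: 0.0
```

send_rows(linear=[[0,0,-3],[0,0,-8],[0,0,-15],[0,0,-25],[0,0,-20],[0,0,-10],[0,0,0]], dr=[[0,0,0],[0,0,0],[0,0,0],[0,0,0],[0,0,0],[0,0,0],[0,0,0]], fingers=[0.3,0.3,0.3,0.3,0.3,0.3,0.3])

```text
clock: 11.5
tool_pos: [0.5192, 0.0074, 0.1323]
eef_rot: [0.001, 0.769, 0.64, 0.001]
force: [0.3, -0.1, 0.2]
finger_gap: 0.0259
finger_force: 0.0
```

```bash
python3 - <<'E'
from h import *; from workcell import r
g=r.get_state(); print(g["tool_pos"],g["force"].round(2),g["finger_gap"],g["clock"])
f=r.grab_frame("scene")
a=cv2.resize(f["image"][135:225,200:320,::-1],None,fx=6.5,fy=6.5,interpolation=cv2.INTER_CUBIC)
cv2.imwrite("pics/placed.png",a)
# target: tip over wheel, finger starting 10 mm on -x side
print("wheel",cal(0,58.7),to(g,*cal(-9,58.7),.13))
E
```

```text
[0.5191815  0.00738104 0.13229758] [ 0.26 -0.07  0.24] 0.025913341000273454 11.5
wheel [0.53169647 0.13373565] [126.5 -19.6   2.3]
```

View pics/placed.png

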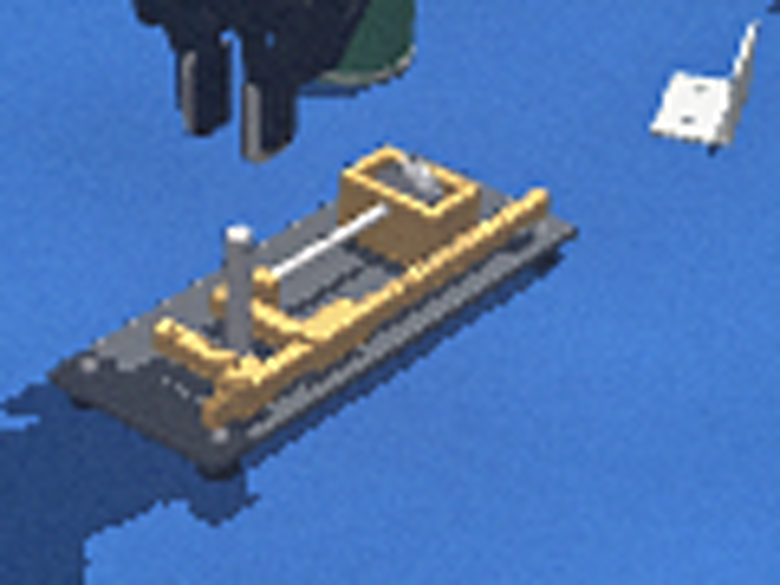

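The pin now stands upright between the jaws, with its foot near crop (240,350) and its top at (238,232). The hand is clear of it. Next, the shut fingers go over the wheel.

send_rows(linear=[[15,-3,0],[30,-4,0],[35,-5,0],[30,-5,0],[16.5,-2.6,0],[0,0,15],[0,0,15],[0,0,8],[0,0,0],[0,0,0]], dr=[[0,0,0],[0,0,0],[0,0,0],[0,0,0],[0,0,0],[0,0,0],[0,0,0],[0,0,0],[0,0,0],[0,0,0]], fingers=[0,0,0,0,0,0,0,0,0,0])

```text
clock: 12.55
tool_pos: [0.5217, 0.1358, 0.0926]
eef_rot: [-0.0, 0.768, 0.64, -0.0]
force: [-0.4, -0.2, 0.3]
finger_gap: 0.0002
finger_force: 0.0
```

```bash
python3 - <<'E'
from h import *; from workcell import r
g=r.get_state(); print(g["tool_pos"],g["force"].round(2),g["finger_gap"],g["clock"]); p=g["tool_pos"][:2]-O
print("cal",p@EX*1000,p@EY*1000)
f=r.grab_frame("scene")
a=cv2.resize(f["image"][110:200,210:330,::-1],None,fx=6.5,fy=6.5,interpolation=cv2.INTER_CUBIC)
cv2.imwrite("pics/hoverw.png",a)
E
```

```text
[0.52171515 0.13576183 0.09263533] [-0.37 -0.21  0.29] 0.00016211881193582814 12.55
cal -10.183109408039313 58.891077190491146
```

View pics/hoverw.png

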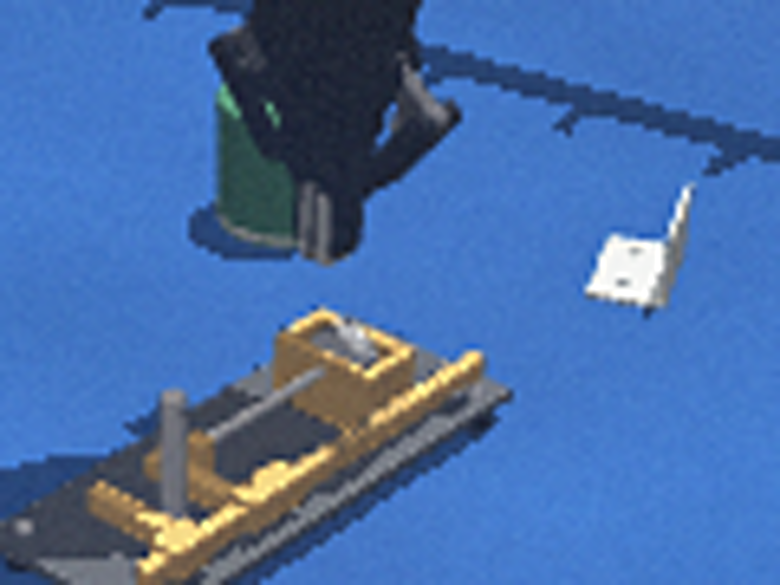

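send_rows(linear=[[0,0,12],[0,0,10],[0,0,6],[0,0,0],[0,0,0]], dr=[[0,0,0],[0,0,0],[0,0,0],[0,0,0],[0,0,0]], fingers=[0,0,0,0,0])

```text
clock: 13.1
tool_pos: [0.5218, 0.1353, 0.0646]
eef_rot: [-0.0, 0.768, 0.64, -0.0]
force: [-0.5, 0.8, -0.8]
finger_gap: -0.0004
finger_force: 0.0
```

send_rows(linear=[[0,0,1],[0,0,1],[0,0,0.5],[0,0,0],[0,0,0]], dr=[[0,0,0],[0,0,0],[0,0,0],[0,0,0],[0,0,0]], fingers=[0,0,0,0,0])

```text
clock: 13.6
tool_pos: [0.522, 0.1353, 0.0624]
eef_rot: [0.0, 0.768, 0.64, 0.0]
force: [0.4, 0.2, -0.9]
finger_gap: 0.0001
finger_force: 0.0
```

send_rows(linear=[[0,0,1],[0,0,0],[0,0,0]], dr=[[0,0,0],[0,0,0],[0,0,0]], fingers=[0,0,0])

```text
clock: 13.9
tool_pos: [0.5219, 0.1353, 0.0613]
eef_rot: [-0.0, 0.768, 0.64, -0.0]
force: [-0.1, 0.2, -0.5]
finger_gap: 0.0
finger_force: 0.0
```

send_rows(linear=[[0,0,1],[0,0,0],[0,0,0]], dr=[[0,0,0],[0,0,0],[0,0,0]], fingers=[0,0,0])

```text
clock: 14.2
tool_pos: [0.5219, 0.1353, 0.0603]
eef_rot: [-0.0, 0.768, 0.64, -0.0]
force: [-0.3, 0.7, -0.3]
finger_gap: -0.0003
finger_force: 0.0
```

send_rows(linear=[[0,0,0.8],[0,0,0],[0,0,0]], dr=[[0,0,0],[0,0,0],[0,0,0]], fingers=[0,0,0])

```text
clock: 14.5
tool_pos: [0.5219, 0.1353, 0.0595]
eef_rot: [-0.0, 0.768, 0.64, -0.0]
force: [1.0, -0.1, 0.8]
finger_gap: 0.0004
finger_force: 0.0
```

send_rows(linear=[[0,0,0.8],[0,0,0],[0,0,0]], dr=[[0,0,0],[0,0,0],[0,0,0]], fingers=[0,0,0])

```text
clock: 14.8
tool_pos: [0.5219, 0.1353, 0.0587]
eef_rot: [-0.0, 0.768, 0.64, -0.0]
force: [0.2, -0.3, -0.4]
finger_gap: 0.0
finger_force: 0.0
```

send_rows(linear=[[0,0,0.8],[0,0,0],[0,0,0]], dr=[[0,0,0],[0,0,0],[0,0,0]], fingers=[0,0,0])

```text
clock: 15.1
tool_pos: [0.522, 0.1353, 0.058]
eef_rot: [0.0, 0.768, 0.64, 0.0]
force: [0.2, 1.0, 2.0]
finger_gap: 0.0
finger_force: 0.9
```

send_rows(linear=[[0,0,0.7],[0,0,0.5],[0,0,0],[0,0,0]], dr=[[0,0,0],[0,0,0],[0,0,0],[0,0,0]], fingers=[0,0,0,0])

```text
clock: 15.5
tool_pos: [0.522, 0.1354, 0.057]
eef_rot: [0.0, 0.768, 0.64, 0.0]
force: [-0.8, -0.5, 5.8]
finger_gap: -0.0001
finger_force: 2.8
```

send_rows(linear=[[0,1,0],[0,2,0],[0,2,0],[0,0,0]], dr=[[0,0,0],[0,0,0],[0,0,0],[0,0,0]], fingers=[0,0,0,0])

```text
clock: 15.9
tool_pos: [0.5267, 0.1345, 0.057]
eef_rot: [0.0, 0.768, 0.64, -0.0]
force: [-2.4, -0.5, 8.2]
finger_gap: 0.0
finger_force: 3.8
```

send_rows(linear=[[0,1.5,0],[0,2,0],[0,2,0],[0,0.5,0],[0,0,0]], dr=[[0,0,0],[0,0,0],[0,0,0],[0,0,0],[0,0,0]], fingers=[0,0,0,0,0])

```text
clock: 16.4
tool_pos: [0.5326, 0.1334, 0.0571]
eef_rot: [0.0, 0.768, 0.64, -0.0]
force: [-2.1, -0.0, 7.8]
finger_gap: 0.0003
finger_force: 3.7
```

send_rows(linear=[[0,1.5,0],[0,2,0],[0,2,0],[0,0.5,0],[0,0,0]], dr=[[0,0,0],[0,0,0],[0,0,0],[0,0,0],[0,0,0]], fingers=[0,0,0,0,0])

```text
clock: 16.9
tool_pos: [0.5387, 0.1323, 0.0571]
eef_rot: [0.0, 0.768, 0.64, 0.0]
force: [-1.2, -0.1, 6.4]
finger_gap: -0.0001
finger_force: 3.4
```

```bash
cat > gap.py <<'E'
from h import *; from workcell import r
g=r.get_state(); p=g["tool_pos"][:2]-O; print("cal",(p@EX*1000).round(1),(p@EY*1000).round(1),"z",g["tool_pos"][2].round(4),"F",g["force"].round(2),"drag",(g["force"][:2]@EX).round(2),"t",g["clock"])
im=None
for n,z in(("top",.036),):
    f=r.grab_frame(n); im=f["image"].astype(np.float32); B=im[...,0]-im[...,2]; ys=np.arange(-110,-20,.5)
    for xs in(-16,-10,24):
        uv=proj(f,[[*cal(xs,y),z] for y in ys]).astype(np.float32); q=cv2.remap(B,uv[:,:1].T.copy(),uv[:,1:].T.copy(),cv2.INTER_LINEAR)[0]
        h=(q.max()+q.min())/2; print(xs,ys[np.where(np.diff(q>h))[0]])
E
python3 gap.py
```

```text
cal 7.2 58.5 z 0.0571 F [-1.2  -0.12  6.39] drag -1.15 t 16.9
-16 [-93.5 -92.  -75.  -74.  -66.5]
-10 [-51.5]
24 [-91.]
```

send_rows(linear=[[0,1.5,0],[0,1.5,0],[0,0,0],[0,0,-4],[0,0,-2],[0,-10,0],[0,-10,0],[0,-2,0],[0,0,0],[0,0,0]], dr=[[0,0,0],[0,0,0],[0,0,0],[0,0,0],[0,0,0],[0,0,0],[0,0,0],[0,0,0],[0,0,0],[0,0,0]], fingers=[0,0,0,0,0,0,0,0,0,0])

```text
clock: 17.95
tool_pos: [0.5201, 0.1357, 0.0628]
eef_rot: [0.0, 0.768, 0.64, 0.0]
force: [-0.3, 0.6, 0.5]
finger_gap: 0.0003
finger_force: 0.0
```

```bash
python3 gap.py; python3 - <<'E'
from h import *; from workcell import r
f=r.grab_frame("scene")
a=cv2.resize(f["image"][135:225,200:320,::-1],None,fx=6.5,fy=6.5,interpolation=cv2.INTER_CUBIC); cv2.imwrite("pics/s1.png",a)
E
```

```text
cal -11.7 58.5 z 0.0628 F [-0.34  0.57  0.48] drag -0.44 t 17.95
-16 [-92.5 -89.  -84.5 -55.  -53.  -33.5 -32.5]
-10 [-71.]
24 [-91.5]
```

View pics/s1.png

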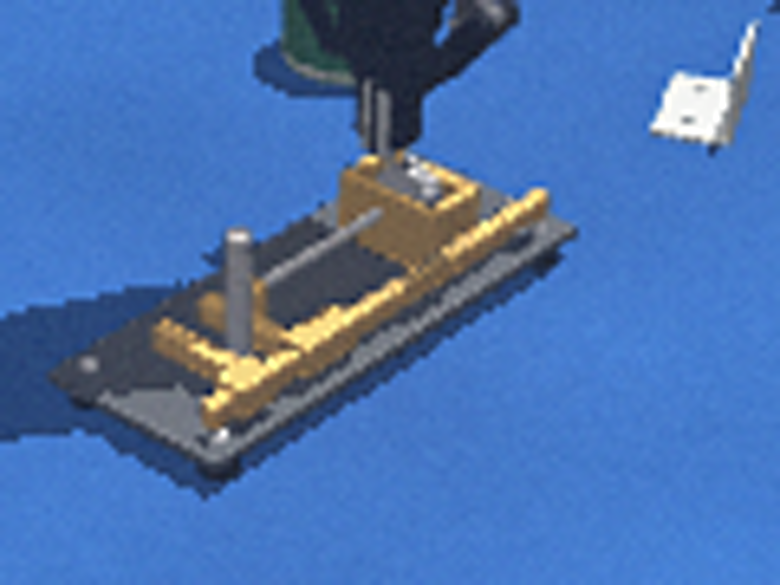

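The moving jaw has come in by several mm (its free end is now at about crop (212,300)) and the pin is still upright. Second stroke.

send_rows(linear=[[0,0,3],[0,0,1.8],[0,0,1],[0,0,0],[0,1,0],[0,2,0],[0,2,0],[0,0,0]], dr=[[0,0,0],[0,0,0],[0,0,0],[0,0,0],[0,0,0],[0,0,0],[0,0,0],[0,0,0]], fingers=[0,0,0,0,0,0,0,0])

```text
clock: 18.85
tool_pos: [0.5246, 0.1348, 0.0571]
eef_rot: [-0.0, 0.768, 0.64, -0.0]
force: [-3.0, 0.5, 7.2]
finger_gap: 0.0001
finger_force: 3.4
```

send_rows(linear=[[0,1.5,0],[0,2,0],[0,2,0],[0,0.5,0],[0,0,0]], dr=[[0,0,0],[0,0,0],[0,0,0],[0,0,0],[0,0,0]], fingers=[0,0,0,0,0])

```text
clock: 19.35
tool_pos: [0.5309, 0.1336, 0.0572]
eef_rot: [0.0, 0.768, 0.64, 0.0]
force: [-1.7, -1.3, 6.3]
finger_gap: -0.0003
finger_force: 3.4
```

send_rows(linear=[[0,1.5,0],[0,1.5,0],[0,0,0],[0,0,0]], dr=[[0,0,0],[0,0,0],[0,0,0],[0,0,0]], fingers=[0,0,0,0])

```text
clock: 19.75
tool_pos: [0.5339, 0.1331, 0.0573]
eef_rot: [0.0, 0.768, 0.64, 0.0]
force: [-2.0, -0.7, 6.6]
finger_gap: 0.0003
finger_force: 3.4
```

send_rows(linear=[[0,1,0.2],[0,1,0],[0,0,0],[0,0,0]], dr=[[0,0,0],[0,0,0],[0,0,0],[0,0,0]], fingers=[0,0,0,0])

```text
clock: 20.15
tool_pos: [0.5358, 0.1327, 0.0571]
eef_rot: [0.0, 0.768, 0.64, 0.0]
force: [-2.8, -0.9, 7.5]
finger_gap: -0.0001
finger_force: 3.7
```

send_rows(linear=[[0,1,0],[0,0.5,0],[0,0,0],[0,0,0]], dr=[[0,0,0],[0,0,0],[0,0,0],[0,0,0]], fingers=[0,0,0,0])

```text
clock: 20.55
tool_pos: [0.5373, 0.1325, 0.0571]
eef_rot: [0.0, 0.768, 0.64, 0.0]
force: [-2.1, -0.9, 7.2]
finger_gap: 0.0003
finger_force: 3.6
```

```bash
python3 gap.py; python3 - <<'E'
from h import *; from workcell import r
f=r.grab_frame("scene")
a=cv2.resize(f["image"][135:225,200:320,::-1],None,fx=6.5,fy=6.5,interpolation=cv2.INTER_CUBIC); cv2.imwrite("pics/s2.png",a)
E
```

```text
cal 5.7 58.5 z 0.0571 F [-2.11 -0.87  7.23] drag -1.92 t 20.55
-16 [-83.5 -80.5 -66.  -63.5 -57.  -49.  -48.5]
-10 [-84.  -83.5 -77.5 -75.  -71.  -70.5 -63.5 -62.5 -59.5 -52.5 -49.5 -38.5
 -36.5]
24 [-96.  -95.5 -84.5 -81.5 -80. ]
```

View pics/s2.png

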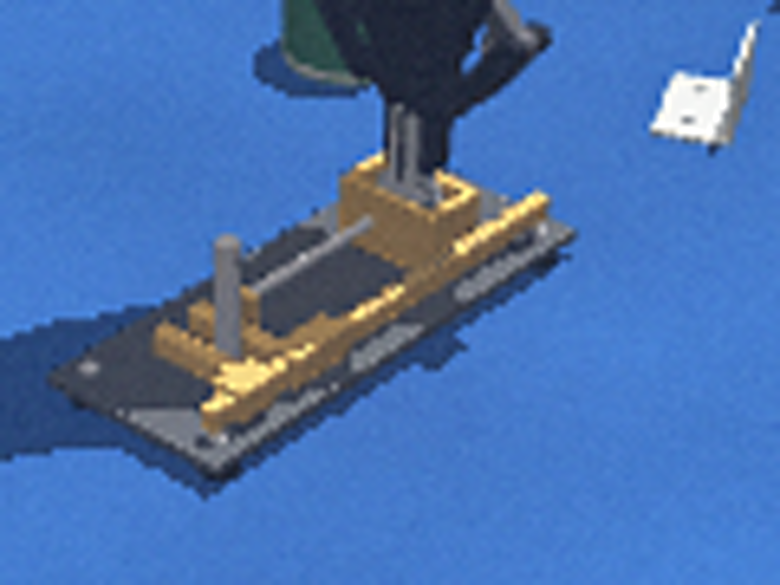

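The pin, still upright, has been carried towards the fixed jaw and the gap is nearly shut. From here I take small steps and watch the drag.

send_rows(linear=[[0,0.8,0],[0,0,0],[0,0,0]], dr=[[0,0,0],[0,0,0],[0,0,0]], fingers=[0,0,0])

```text
clock: 20.95
tool_pos: [0.5381, 0.1323, 0.0571]
eef_rot: [0.0, 0.768, 0.64, 0.0]
force: [-1.9, -0.5, 8.2]
finger_gap: 0.0
finger_force: 3.5
```

send_rows(linear=[[0,0.8,0],[0,0,0],[0,0,0]], dr=[[0,0,0],[0,0,0],[0,0,0]], fingers=[0,0,0])

```text
clock: 21.25
tool_pos: [0.539, 0.1321, 0.0571]
eef_rot: [0.0, 0.769, 0.64, 0.0]
force: [-2.2, -0.5, 6.7]
finger_gap: 0.0001
finger_force: 3.3
```

send_rows(linear=[[0,0.8,0],[0,0,0],[0,0,0]], dr=[[0,0,0],[0,0,0],[0,0,0]], fingers=[0,0,0])

```text
clock: 21.55
tool_pos: [0.5399, 0.132, 0.0571]
eef_rot: [0.0, 0.768, 0.64, 0.0]
force: [-1.3, -1.3, 6.2]
finger_gap: -0.0001
finger_force: 3.0
```

send_rows(linear=[[0,0,-4],[0,0,-1],[0,-8,0],[0,-7,0],[0,0,0],[0,0,3],[0,0,1],[0,0,1],[0,0,0.2],[0,0,0]], dr=[[0,0,0],[0,0,0],[0,0,0],[0,0,0],[0,0,0],[0,0,0],[0,0,0],[0,0,0],[0,0,0],[0,0,0]], fingers=[0,0,0,0,0,0,0,0,0,0])

```text
clock: 22.55
tool_pos: [0.525, 0.135, 0.0569]
eef_rot: [0.0, 0.768, 0.64, 0.0]
force: [-3.2, 0.7, 7.6]
finger_gap: -0.0004
finger_force: 3.8
```

send_rows(linear=[[0,0.8,0],[0,0,0],[0,0,0]], dr=[[0,0,0],[0,0,0],[0,0,0]], fingers=[0,0,0])

```text
clock: 22.85
tool_pos: [0.5255, 0.1349, 0.0569]
eef_rot: [-0.0, 0.768, 0.64, 0.0]
force: [-2.9, -0.0, 8.1]
finger_gap: 0.0004
finger_force: 3.9
```

send_rows(linear=[[0,0.8,0],[0,0,0],[0,0,0]], dr=[[0,0,0],[0,0,0],[0,0,0]], fingers=[0,0,0])

```text
clock: 23.15
tool_pos: [0.5259, 0.1348, 0.0568]
eef_rot: [-0.0, 0.768, 0.64, -0.0]
force: [-3.4, 0.3, 7.9]
finger_gap: 0.0002
finger_force: 4.1
```

send_rows(linear=[[0,0.8,0],[0,0,0],[0,0,0]], dr=[[0,0,0],[0,0,0],[0,0,0]], fingers=[0,0,0])

```text
clock: 23.45
tool_pos: [0.5264, 0.1347, 0.0568]
eef_rot: [-0.0, 0.768, 0.64, -0.0]
force: [-5.3, 1.7, 8.3]
finger_gap: -0.0003
finger_force: 4.3
```

send_rows(linear=[[0,0,0],[0,0,0]], dr=[[0,0,0],[0,0,0]], fingers=[0,0])

```text
clock: 23.65
tool_pos: [0.5263, 0.1347, 0.0568]
eef_rot: [-0.0, 0.768, 0.64, -0.0]
force: [-5.0, 0.3, 7.9]
finger_gap: 0.0001
finger_force: 4.3
```

send_rows(linear=[[0,0,0]], dr=[[0,0,0]], fingers=[0])

```text
clock: 23.75
tool_pos: [0.5263, 0.1347, 0.0568]
eef_rot: [-0.0, 0.768, 0.64, -0.0]
force: [-3.9, 0.7, 8.0]
finger_gap: 0.0002
finger_force: 4.3
```

send_rows(linear=[[0,0,0]], dr=[[0,0,0]], fingers=[0])

```text
clock: 23.85
tool_pos: [0.5263, 0.1347, 0.0568]
eef_rot: [-0.0, 0.768, 0.64, -0.001]
force: [-5.0, 0.8, 8.1]
finger_gap: 0.0002
finger_force: 4.2
```

send_rows(linear=[[0,0,0]], dr=[[0,0,0]], fingers=[0])

```text
clock: 23.95
tool_pos: [0.5263, 0.1347, 0.0567]
eef_rot: [-0.0, 0.768, 0.64, -0.001]
force: [-5.1, 0.7, 7.9]
finger_gap: -0.0
finger_force: 4.2
```

Measured drag is about 4.5 N. Subtracting the contact bias seen on the idle run leaves about 4 N, which is snug. I lift straight off and back away.

send_rows(linear=[[0,0,-1],[0,0,-2],[0,0,-10],[0,0,-25],[0,0,-35],[0,0,-35],[0,0,-30],[0,-30,-10],[0,-40,0],[0,-40,0],[0,-20,0],[0,0,0]], dr=[[0,0,0],[0,0,0],[0,0,0],[0,0,0],[0,0,0],[0,0,0],[0,0,0],[0,0,0],[0,0,0],[0,0,0],[0,0,0],[0,0,0]], fingers=[0,0,0,0,0,0,0,0,0,0,0,0])

```text
clock: 25.15
tool_pos: [0.3969, 0.1583, 0.2054]
eef_rot: [0.001, 0.768, 0.641, -0.0]
force: [0.2, 0.5, -0.1]
finger_gap: -0.0003
finger_force: 0.0
```

```bash
python3 gap.py; python3 - <<'E'
from h import *; from workcell import r
f=r.grab_frame("scene"); t=r.grab_frame("top")
a=cv2.resize(f["image"][150:210,205:285,::-1],(800,600),interpolation=cv2.INTER_CUBIC)[:,:400]
a=cv2.resize(f["image"][140:220,205:265,::-1],(400,533),interpolation=cv2.INTER_CUBIC)
b=cv2.resize(t["image"][190:244,240:280,::-1],(395,533),interpolation=cv2.INTER_CUBIC)
cv2.imwrite("pics/final.png",np.hstack([a,b]))
E
```

```text
cal -137.0 58.5 z 0.2054 F [ 0.16  0.51 -0.13] drag 0.06 t 25.15
-16 [-91.  -80.5 -69.5 -59. ]
-10 [-90.5 -80.5 -69.5 -58.5]
24 [-91.5 -80.5 -69.  -59.5]
```

View pics/final.png

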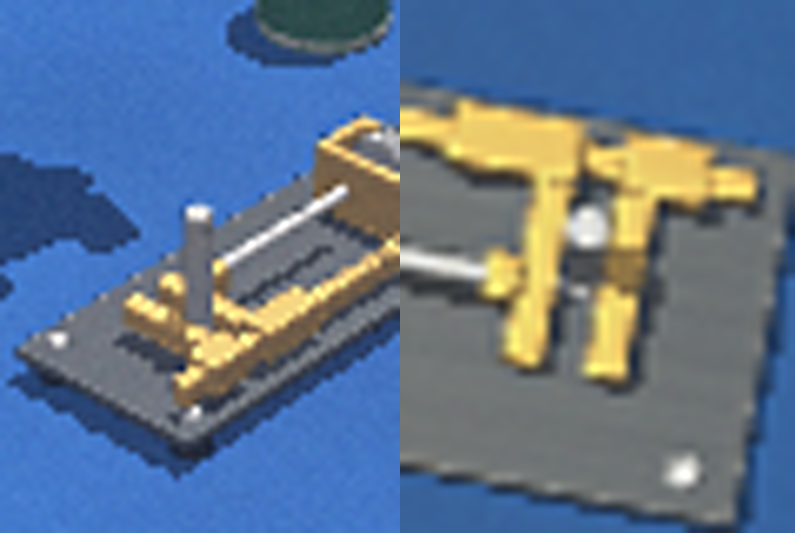

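The pin stands upright between the jaws. The measured gap is about 11–11.5 mm, within blur of the 12 mm shank, and the hand is clear.

```bash
python3 -c "
from workcell import r
print(r.finish_job())"
```

```text
the job is handed in; nothing more can be done
None
```

The pin stands upright, head down, held between the caliper jaws at an estimated 5–7 N (judged from the drag on the wheel, not measured directly); the hand is clear, and the job was handed in at about 25 s.

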